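Stopper a vial in the guarded bench press

ROBOT

A 6-joint arm with a two-finger parallel gripper is mounted at the origin on a cart in front of the work surface, level with it; the furniture and walls round the work are solid. World frame = base frame: x ahead of the robot, y to its left, z up, the work surface at z = 0. Lengths are in mm, angles in degrees, forces in N, time in s.
With the tool pointing down it reaches from about 350 to 850 mm from the base axis. Payload 8.1 kg.
Tool frame: the origin (TCP) lies at the very end of the fingers, on their centre line; the grasp point (between the pads) lies 19 mm behind it; z points along the fingers, y is the direction in which the jaws open and shut (so a half turn about z gives the same grasp; the last joint's range is limited). The gripper opens to 85 mm and grips with 20 to 120 N. Pads are 22 mm wide; open, the fingers measure 114 mm over their backs; the gripper's body (76 mm by 85 mm) begins 54 mm behind the grasp point. The pads swing forward as they close: fully open they stand 13 mm farther back than shut.
Start: joints at [65.753, 7.471, 85.268, -0, 87.261, -4.893], TCP at [198.826, 566.104, 231.292] pointing down, gripper open.
Joint ranges: [-169.43, 169.43], [-51.17, 129.36], [1.28, 143.12], [-76.62, 256.62], [0, 156.53], [-152.29, 152.29]. Speed limits (degrees/s): [136.94, 136.94, 159.86, 180, 180, 180].

INTERFACE

Orientations are given as [roll, pitch, yaw] about the fixed x, y, z axes, in that order (R = Rz(yaw) Ry(pitch) Rx(roll)).
In Python, from bench import r gives the robot as it stands.
- The arm moves only by the shell command python3 -m jog 'ROWS' [OPENING] [FORCE]. ROWS is JSON, a list of rows, each a list of 6 numbers: the shift along the tool's x, y, z normalised to -1 to 1, where 1 is 0.25 m, then the turn, a rotation vector about the tool's x, y, z normalised to -1 to 1, where 1 is pi rad. In form: [[x, y, z, ax, ay, az], ...]. A call has 1 to 10 rows; each row is the pose to reach, as a shift and turn from the pose commanded when the call began, along the tool's axes at that moment, turning the shorter way round; what a row does not reach only later rows make up. A row lasts 1/10 s, in which the tool goes at most 50 mm and 8.59 degrees, less where a joint would pass 70% of its speed; a pose out of reach is approached as far as the arm can. A call with a number of a shift or a turn outside -1 to 1 is refused whole. A call with a gripper value outside its range is refused whole. OPENING is the opening, from 0 (shut) to 1 (fully open), set as the call begins (- or left out, the last holds). The fingers move at their own pace and stop on an object; FORCE is the grip in N (left out, the last holds). Time passes only in rows, so rows that repeat a pose let the fingers close. It gives the time, the measured TCP pose, the force and the opening at its end, in the units of the state.
- r.sense(): the state, without advancing time (a new reading comes with each control period).
- r.snapshot(name): name is "scene" or "top"; returns a dict with "pixels" (384x512x3 uint8, red, green, blue), "intrinsics" (3x3 intrinsics, pixels), "extrinsics" (4x4, takes a point from camera to world coordinates). Camera axes: x right, y down, z forward; pixel columns grow to the right and rows downward; lengths in mm; the calibration is good to about 2 mm. A picture is of the moment at which its call begins. There is no depth.
- r.hand_in(): hands the job in, once; it reports no verdict.
The state is a dict: "time": time; "joint_pos": joint angles; "qd": joint speeds; "joint_efforts": joint torques, N m; "tool_pos": TCP position; "tcp_rot": TCP orientation; "ft_force": force on the tool from outside, world axes, zero at the start; "wrist_torque": the same for the moment, N m; "finger_gap": finger opening in mm.
Only numpy, scipy, OpenCV 4.12 (cv2) and the standard library are available. Lean on these libraries where they do the work, as an engineer would, in place of code of your own. Each camera call takes 0.05 s, during which the arm holds its last target.

TASK

Seat the stopper of the amber vial: with the fingertips push the feed slide fully home under the press, then reach down through the yellow-framed window in the guard, press the red lever all the way down and let it come up again. Only push and press: do not touch the guard or the vial, pick nothing up, and leave the other things where they stand.

Things in the scene. Friction and masses are not known exactly. Their poses are not given: they have to be found in the camera images.
- press: Small bench press with a green casting for pushing stoppers into vials, fixed. Origin: on the worktop, below the ram; x points from the guard's front to the column at its back, y along the feed slide towards its outer end (left seen from the robot), z up. Dark base plate 190 x 136 mm with a 64 mm wide tongue, reaching to y = +210 mm, under the slide. Only turned about z.
- guard: The fixed guard over the press: clear panels on aluminium posts, grey sheet-metal top, from x = -95 to +88 mm and y = -62 to +62 mm in the press frame, its top 151 mm above the worktop. Same origin and axes as the press. Must not be touched.
- window (a point): Centre of the window in the guard's top, at the height of the top of its yellow frame (154 mm above the worktop), at x = -40 mm, y = 0 in the press frame. The opening is 74 mm along the press x and 88 mm along the press y; the frame bar is 5 mm thick. Same axes as the press.
- lever_pad (a point): Middle of the upper face of the red lever paddle (36 mm along press x, 48 mm along press y), straight below the middle of the window: 19 mm below the top of the window frame when up, 43 mm when fully down. This point moves with the lever.
- lever (a joint): Lever angle in rad: 0 up, 0.24 fully down on its stop (paddle 24 mm lower). Its hinge runs along press y at x = +60 mm, 116 mm above the worktop, 100 mm behind the paddle. A spring brings it up again: at the paddle it takes about 2 N to start and 6 N near the bottom when a stopper is being pushed in, then the stop is rigid. It drives the ram straight down 14 mm; the ram pushes in the stopper only when the slide is home.
- push_face (a point): Middle of the black rubber outer face (52 mm wide along press x, 46 mm high) of the upright push plate at the outer end of the feed slide, 50 mm above the worktop; the plate reaches up to 78 mm. Push it along press -y. At y = +250 mm in the press frame when the slide is fully out, +165 mm when home. Same axes as the press.
- slide (a joint): Travel of the feed slide in m: 0 fully out, 0.085 fully home against its stop. Friction about 2 N; stays where it is left; the stop is rigid.
- nest (a point): Centre of the floor of the vial's nest, a blue block on the slide (floor 18 mm above the worktop, socket 26.5 mm wide and 14 mm deep), 165 mm from the push face.
- vial: Amber glass vial with paper band, loose in the nest, 24 mm wide, 44 mm tall, with a grey stopper on top that stands 11 mm proud before seating and 4 mm after. Origin: centre of its underside, z up. Not to be touched by the robot.
- stopper (a joint): How far the stopper has been pushed into the vial, m: 0 at the start, 0.007 with its flange on the vial's lip. Stays where it is pushed.
- done_vial_1: Finished vial, 24 mm wide, 48 mm tall, standing on the worktop on the far side of the press from the push plate. Origin: centre of its underside.
- done_vial_2: Another finished vial like it.
- sample_jar: Clear jar with red lid, 52 mm wide, 72 mm tall. Origin: centre of its underside.
- enzyme_bottle: Translucent bottle with green-banded label and blue cap, 49 mm wide, 96 mm tall. Origin: centre of its underside.
- weight_200: Metal calibration weight, 27 mm wide, 48 mm tall. Origin: centre of its underside.
- petri_dish: Petri dish, 84 mm wide, 12 mm tall. Origin: centre of its underside.

How it is judged (in metres and radians):
On the way, in this order (a step that is already met when the one before it is completed fails the run):
1. the feed slide is pushed home (value of joint slide above 0.081 m), for 0.2 s.
2. the lever is pressed down and the stopper is seated (value of joint lever above 0.21 rad and value of joint stopper above 0.0058 m and value of joint slide above 0.081 m), for 0.1 s.
At the end, for the whole second after the job is handed in: The slide is home (within 4 mm), the stopper pushed in by at least 5.8 of 7 mm, the lever up again (under 0.03 rad), and the vial at rest and upright in its nest (value of joint slide above 0.081 m and value of joint stopper above 0.0058 m and value of joint lever below 0.03 rad and distance between vial and nest below 0.005 m and angle between vial's own z axis and vertical below 0.1 rad and linear speed of vial below 0.02 m/s); the robot touches nothing.
It fails at once if the robot touches the guard or its window frame (contact force between any of the fingers, the arm and guard above 0.5 N).
It fails at once if the robot touches the vial or its stopper (contact force between any of the fingers, the arm and vial above 0.3 N).
It fails at once if the vial is lifted out of its nest (z of vial in the frame of nest above 0.008 m).
It fails at once if another thing is picked up or moved (distance of any of done_vial_1, done_vial_2, sample_jar, enzyme_bottle, weight_200, petri_dish from where it was at the start of the episode above 0.015 m).
It also fails if it takes over 48 s, if anything falls off the work surface, if the arm or the gripper's body presses on something with over 40 N, if the wrist force passes 120 N, or if a joint passes its speed limit or range.

## Working session

There is one attempt and no reset: what is moved stays moved. The work goes in short steps, Python scripts to look and compute and a shell command to move; the robot and the scene stay as the last step left them, time stands still between calls to the robot, and variables do not carry over. Pictures are saved under pics/ and viewed, and the job is handed in when it is done.

```bash
mkdir -p pics
python3 - <<'E'
from bench import r
import cv2
print(r.sense())
for n in("scene","top"):
    s=r.snapshot(n); cv2.imwrite(f"pics/{n}0.png",s["pixels"][:,:,::-1]); print(n,s["intrinsics"],s["extrinsics"])
E
```

```text
{'time': 0.0, 'joint_pos': array([ 6.57527210e+01,  7.51672616e+00,  8.53285093e+01,  7.37209956e-04,
        8.72610208e+01, -4.89333229e+00]), 'qd': array([ 0.05530738, -0.03822177,  0.05783071, -0.16947788,  0.02173427,
        0.00929681]), 'joint_efforts': array([ 1.36401818e-04, -5.69403505e+01, -5.00552559e+01, -2.17194947e-04,
        1.53715181e-02, -1.01328048e-04]), 'tool_pos': array([198.59570984, 565.60608588, 230.23493632]), 'tcp_rot': array([-1.79894194e+02, -9.79737478e-03,  1.60646008e+02]), 'ft_force': array([ 0.39227469, -0.21123773,  0.8715636 ]), 'wrist_torque': array([ 0.04215252, -0.01424348,  0.01199106]), 'finger_gap': 85.15679380443379}
scene [[432.49252624   0.         257.84418185]
 [  0.         432.49252624 187.90848384]
 [  0.           0.           1.        ]] [[ 6.98488499e-01 -4.62649525e-01  5.45957172e-01 -2.40209272e+02]
 [-7.15564796e-01 -4.61122772e-01  5.24721652e-01 -7.49424142e+02]
 [ 8.99106155e-03 -7.57179772e-01 -6.53144666e-01  1.03207038e+03]
 [ 0.00000000e+00  0.00000000e+00  0.00000000e+00  1.00000000e+00]]
top [[398.61766814   0.         255.12268008]
 [  0.         398.61766814 192.08644814]
 [  0.           0.           1.        ]] [[ 2.47225149e-01 -9.03624813e-01  3.49774102e-01  3.55641087e+01]
 [-9.68903645e-01 -2.26717079e-01  9.91216042e-02 -1.52125577e+02]
 [-1.02689786e-02 -3.63402756e-01 -9.31575539e-01  1.43361500e+03]
 [ 0.00000000e+00  0.00000000e+00  0.00000000e+00  1.00000000e+00]]
```

View pics/scene0.png

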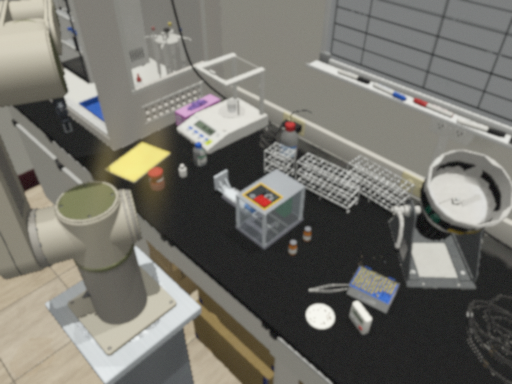

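View pics/top0.png

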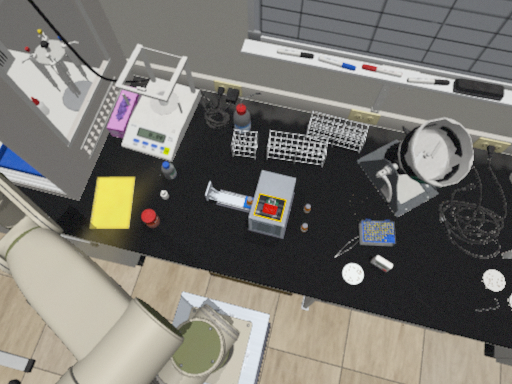

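The press is at about (270,205) in top and (270,205) in scene, with the yellow window frame, red paddle, and the push plate at top (210,193). I'll zoom in and measure next.

```bash
cat > h.py <<'E'
import numpy as np,cv2
from bench import r
def ray(s,u,v):
    K,T=s["intrinsics"],s["extrinsics"]
    d=T[:3,:3]@np.linalg.inv(K)@np.array([u,v,1.]); return T[:3,3],d
def plane(s,u,v,z):
    o,d=ray(s,u,v); return o+d*(z-o[2])/d[2]
def proj(s,p):
    K,T=s["intrinsics"],s["extrinsics"]
    c=T[:3,:3].T@(np.asarray(p,float)-T[:3,3]); c=K@c; return c[:2]/c[2]
def tri(s1,p1,s2,p2):
    o1,d1=ray(s1,*p1);o2,d2=ray(s2,*p2)
    A=np.stack([d1,-d2],1);t=np.linalg.lstsq(A,o2-o1,rcond=None)[0]
    a=o1+t[0]*d1;b=o2+t[1]*d2
    return (a+b)/2,np.linalg.norm(a-b)
E
python3 - <<'E'
from h import *
for n,(x,y,w,h) in (("scene",(205,155,110,100)),("top",(195,160,110,85))):
    s=r.snapshot(n); im=s["pixels"]
    cv2.imwrite(f"pics/{n}1.png",cv2.resize(im[y:y+h,x:x+w,::-1],None,fx=7,fy=6.0 if 0 else 7,interpolation=cv2.INTER_CUBIC)[:600])
    hsv=cv2.cvtColor(im,cv2.COLOR_RGB2HSV)
    m=cv2.inRange(hsv,(18,130,120),(32,255,255)); m2=np.zeros_like(m); m2[y:y+h,x:x+w]=m[y:y+h,x:x+w]
    p=np.argwhere(m2)[:,::-1].astype(np.float32)
    rc=cv2.minAreaRect(p); print(n,len(p),rc)
    W=[plane(s,*q,154) for q in cv2.boxPoints(rc)]
    print(np.round(W,1), np.mean(W,0), [np.linalg.norm(W[i]-W[(i+1)%4]).round(1) for i in range(4)])
E
```

```text
scene 39 ((266.51220703125, 203.1097412109375), (9.386680603027344, 28.16004180908203), 83.6598129272461)
[[ 441.5  -70.5  154. ]
 [ 511.4 -120.8  154. ]
 [ 482.8 -150.8  154. ]
 [ 414.8 -101.3  154. ]] [ 462.60792378 -110.8406131   154.        ] [np.float64(86.1), np.float64(41.4), np.float64(84.1), np.float64(40.8)]
top 142 ((269.7353210449219, 207.058837890625), (28.134132385253906, 22.55581283569336), 14.03624439239502)
[[ 435.7  -30.3  154. ]
 [ 516.9  -28.9  154. ]
 [ 515.3 -125.5  154. ]
 [ 434.7 -124.9  154. ]] [475.6488837  -77.40233591 154.        ] [np.float64(81.3), np.float64(96.6), np.float64(80.6), np.float64(94.6)]
```

```bash
ls pics
```

```text
scene0.png
scene1.png
top0.png
top1.png
```

View pics/scene1.png

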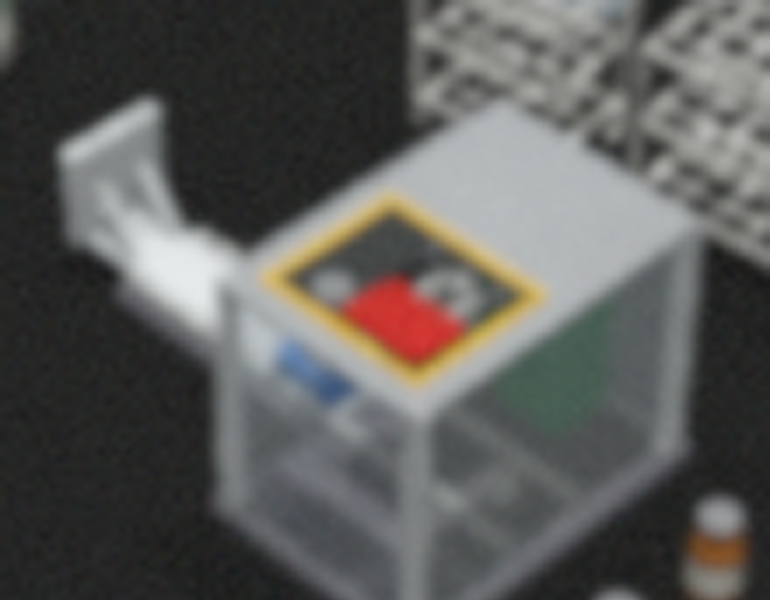

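View pics/top1.png

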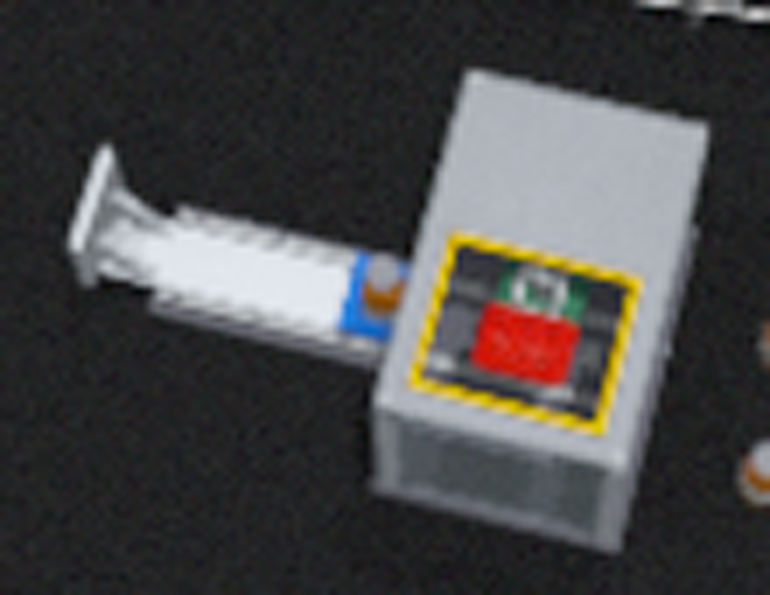

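Run:
```python
from h import *
S={n:r.snapshot(n) for n in("scene","top")}
R={"scene":(205,155,110,100),"top":(195,160,110,85)}
for n in S:
    s=S[n];x,y,w,h=R[n]; im=s["pixels"][y:y+h,x:x+w]
    im=cv2.resize(im,None,fx=7,fy=7,interpolation=cv2.INTER_CUBIC)
    hsv=cv2.cvtColor(im,cv2.COLOR_RGB2HSV)
    m=cv2.inRange(hsv,(15,90,100),(35,255,255))
    c=max(cv2.findContours(m,cv2.RETR_EXTERNAL,cv2.CHAIN_APPROX_NONE)[0],key=cv2.contourArea)
    hull=cv2.convexHull(c); q=cv2.approxPolyN(hull,4,ensure_convex=True).reshape(-1,2)
    print(n,cv2.contourArea(hull),q.tolist())
    W=np.array([plane(s,x+(a+.5)/7-.5,y+(b+.5)/7-.5,154) for a,b in q])
    print(W.round(1).tolist(),W.mean(0).round(1),[np.linalg.norm(W[i]-W[(i+1)%4]).round(1) for i in range(4)])
    for i in range(4):
        d=W[(i+1)%4]-W[i]; print(np.degrees(np.arctan2(d[1],d[0])).round(1))
T=S["top"];
W=np.array([plane(T,195+(a+.5)/7-.5,160+(b+.5)/7-.5,151) for a,b in [(468,68),(710,125),(622,467),(374,405)]])
print("guard top",W.round(1).tolist(),W.mean(0))
S_=S["scene"]
W=np.array([plane(S_,205+(a+.5)/7-.5,155+(b+.5)/7-.5,151) for a,b in [(508,98),(703,225),(425,413),(222,278)]])
print("guard top",W.round(1).tolist(),W.mean(0))
# push plate top corners z78
for nm,pts,o in(("top",[(107,145),(73,245)],(195,160)),("scene",[(155,97),(60,152)],(205,155))):
    print(nm,[plane(S[nm],o[0]+(a+.5)/7-.5,o[1]+(b+.5)/7-.5,78).round(1).tolist() for a,b in pts])
```

```text
scene 27571.5 [[550, 296], [414, 388], [258, 278], [391, 195]]
[[518.2, -127.5, 154.0], [434.9, -125.6, 154.0], [437.0, -29.3, 154.0], [518.5, -31.3, 154.0]] [477.2 -78.4 154. ] [np.float64(83.4), np.float64(96.3), np.float64(81.5), np.float64(96.2)]
178.6
88.7
-1.4
-90.1
top 33391.5 [[644, 277], [603, 438], [404, 387], [450, 228]]
[[517.1, -126.7, 154.0], [432.3, -125.7, 154.0], [433.9, -27.1, 154.0], [518.9, -28.5, 154.0]] [475.5 -77.  154. ] [np.float64(84.8), np.float64(98.6), np.float64(85.1), np.float64(98.2)]
179.3
89.1
-1.0
-91.1
guard top [[606.3, -15.9, 151.0], [605.3, -140.8, 151.0], [421.4, -137.7, 151.0], [422.4, -15.0, 151.0]] [513.86345322 -77.3500752  151.        ]
guard top [[610.9, -18.5, 151.0], [604.7, -142.3, 151.0], [429.5, -137.1, 151.0], [428.2, -15.7, 151.0]] [518.32553002 -78.39176438 151.        ]
top [[549.2, 166.1, 78.0], [490.6, 167.0, 78.0]]
scene [[555.0, 169.7, 78.0], [491.8, 170.5, 78.0]]
```

Both views agree: window centre is about (476,-78), yaw about -1°, press origin about (516,-78), and the push face at about (520.5,172). Next I shut the gripper, travel high and align the tool's y with the press's y.

```bash
python3 -m jog '[[-0.1,-0.05,0,0,0,-0.02],[-0.25,-0.13,0,0,0,-0.05],[-0.4,-0.21,0,0,0,-0.08],[-0.55,-0.28,0,0,0,-0.102],[-0.7,-0.36,0,0,0,-0.102],[-0.8,-0.41,0,0,0,-0.102],[-0.834,-0.43,0,0,0,-0.102],[-0.834,-0.43,0,0,0,-0.102],[-0.834,-0.43,0,0,0,-0.102]]' 0 60
```

```text
time: 1.2
tool_pos: [359.4, 396.2, 231.3]
tcp_rot: [180.0, -0.0, 179.0]
ft_force: [-0.0, 0.5, -0.2]
finger_gap: 0.0
```

```bash
python3 -m jog '[[-0.1,-0.1,0,0,0,0],[-0.22,-0.22,0,0,0,0],[-0.35,-0.36,0,0,0,0],[-0.48,-0.49,0,0,0,0],[-0.58,-0.6,0,0,0,0],[-0.64,-0.66,0,0,0,0],[-0.658,-0.673,0,0,0,0],[-0.658,-0.673,0,0,0,0],[-0.658,-0.673,0,0,0,0]]'
python3 - <<'E'
from h import *
for n,(x,y,w,h) in (("scene",(165,105,150,110)),("top",(155,140,150,110))):
    s=r.snapshot(n); im=s["pixels"]
    cv2.imwrite(f"pics/{n}2.png",cv2.resize(im[y:y+h,x:x+w,::-1],None,fx=5,fy=5,interpolation=cv2.INTER_CUBIC))
E
```

```text
time: 2.1
tool_pos: [520.6, 226.1, 231.2]
tcp_rot: [180.0, -0.0, 179.1]
ft_force: [-1.0, 0.1, -0.0]
finger_gap: -0.1
```

View pics/scene2.png

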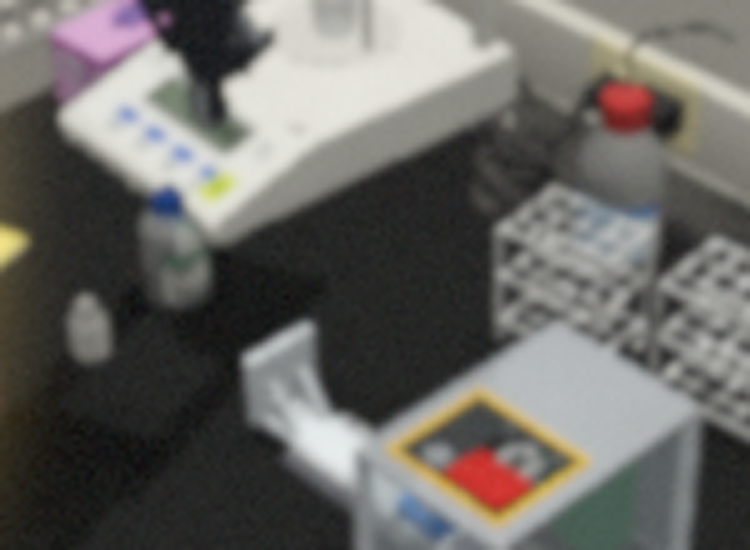

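View pics/top2.png

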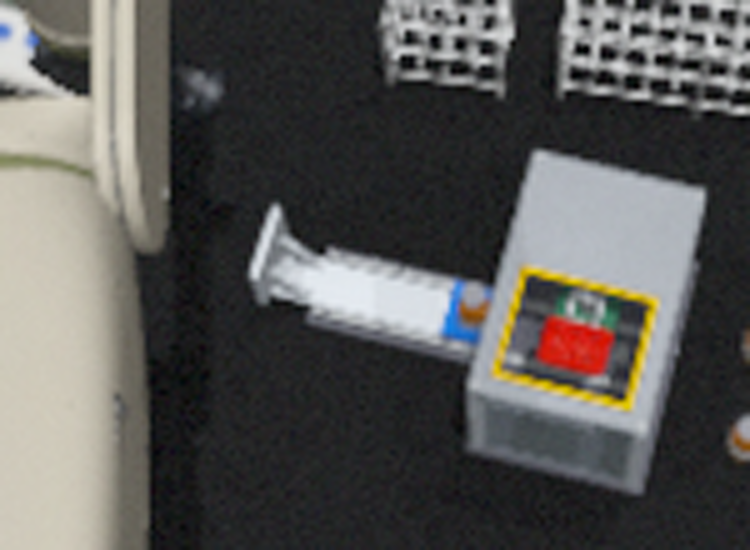

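Run:
```python
from h import *
s=r.snapshot("scene");p=proj(s,r.sense()["tool_pos"]);print(p,(p-[165,105])*5)
o=s["extrinsics"]
x,y,w,h=165,50,100,90
cv2.imwrite("pics/s3.png",cv2.resize(s["pixels"][y:y+h,x:x+w,::-1],None,fx=6,fy=6,interpolation=cv2.INTER_CUBIC))
```

```text
[206.07890924 129.61805629] [205.3945462  123.09028145]
```

View pics/s3.png

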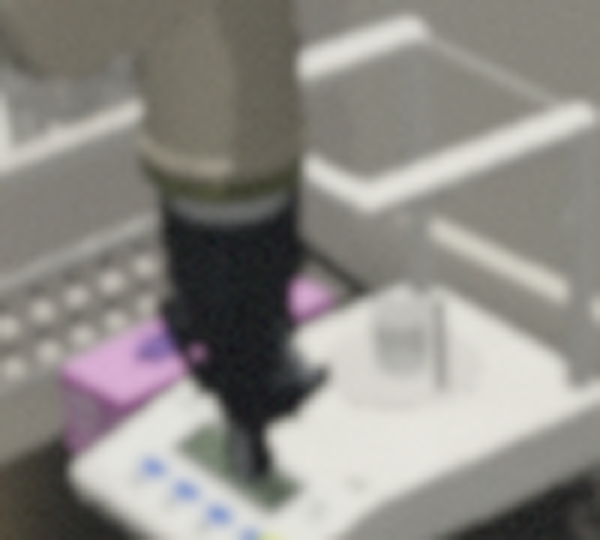

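The fingertip shows exactly where its reported pose projects, which confirms the calibration. Next I descend outside the push plate.

```bash
python3 -m jog '[[0,0,0.1,0,0,0],[0,0,0.25,0,0,0],[0,0,0.4,0,0,0],[0,0,0.55,0,0,0],[0,0,0.66,0,0,0],[0,0,0.73,0,0,0],[0,0,0.757,0,0,0],[0,0,0.757,0,0,0]]'; python3 -m jog '[[0,-0.03,0,0,0,0],[0,-0.06,0,0,0,0],[0,-0.09,0,0,0,0],[0,-0.11,0,0,0,0],[0,-0.11,0,0,0,0]]'
python3 - <<'E'
from h import *
for n,(x,y,w,h) in (("scene",(185,135,110,100)),("top",(170,150,140,100))):
    s=r.snapshot(n); im=s["pixels"]
    cv2.imwrite(f"pics/{n}4.png",cv2.resize(im[y:y+h,x:x+w,::-1],None,fx=5,fy=5,interpolation=cv2.INTER_CUBIC))
E
```

```text
time: 3.05
tool_pos: [520.5, 224.8, 41.3]
tcp_rot: [-180.0, -0.1, 179.0]
ft_force: [0.9, -0.1, 0.2]
finger_gap: 0.1
time: 3.55
tool_pos: [521.3, 196.1, 42.5]
tcp_rot: [180.0, 0.0, 178.9]
ft_force: [0.1, -0.5, -0.6]
finger_gap: -0.1
```

View pics/scene4.png

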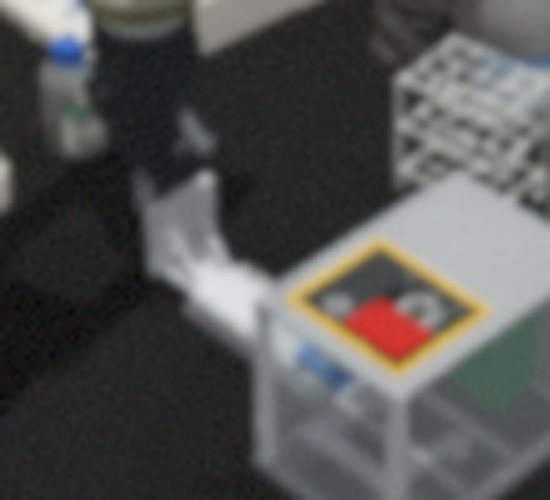

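```bash
python3 -m jog '[[0,-0.01,0,0,0,0],[0,-0.02,0,0,0,0],[0,-0.03,0,0,0,0],[0,-0.04,0,0,0,0],[0,-0.052,0,0,0,0],[0,-0.065,0,0,0,0],[0,-0.08,0,0,0,0],[0,-0.096,0,0,0,0],[0,-0.112,0,0,0,0],[0,-0.128,0,0,0,0]]';python3 -m jog '[[0,-0.016,0,0,0,0],[0,-0.032,0,0,0,0],[0,-0.048,0,0,0,0],[0,-0.064,0,0,0,0],[0,-0.08,0,0,0,0],[0,-0.096,0,0,0,0],[0,-0.112,0,0,0,0],[0,-0.124,0,0,0,0],[0,-0.13,0,0,0,0],[0,-0.13,0,0,0,0]]'
python3 - <<'E'
from h import *
for n,(x,y,w,h) in (("scene",(185,135,110,100)),("top",(170,150,140,100))):
    s=r.snapshot(n); im=s["pixels"]
    cv2.imwrite(f"pics/{n}5.png",cv2.resize(im[y:y+h,x:x+w,::-1],None,fx=5,fy=5,interpolation=cv2.INTER_CUBIC))
E
```

```text
time: 4.65
tool_pos: [520.4, 164.6, 42.0]
tcp_rot: [180.0, 0.0, 179.0]
ft_force: [1.3, 1.0, -2.2]
finger_gap: -0.0
time: 5.65
tool_pos: [519.7, 132.1, 42.0]
tcp_rot: [-180.0, -0.0, 179.0]
ft_force: [-0.0, -0.2, 0.9]
finger_gap: 0.1
```

View pics/scene5.png

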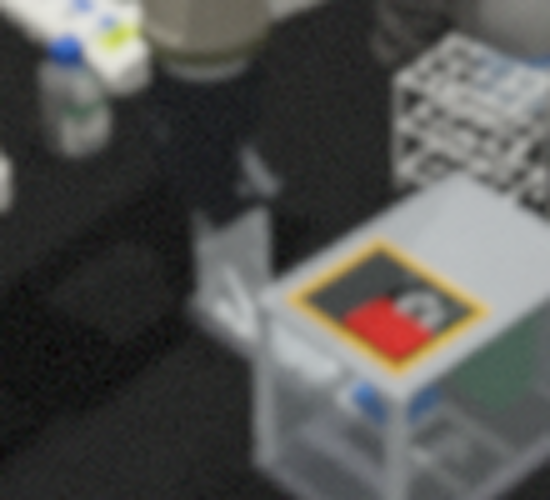

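View pics/top5.png

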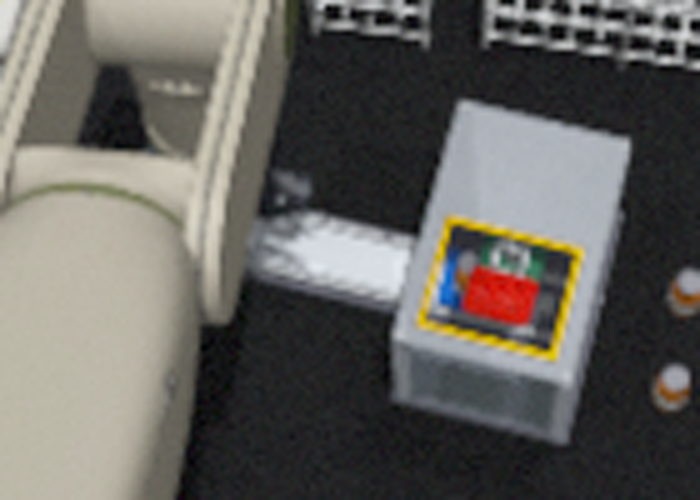

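The slide moves in with the vial upright (top (465,265) in the crop, inside the window). About 30 mm are left, which I'll finish slowly while watching the force.

```bash
python3 -m jog '[[0,-0.012,0,0,0,0],[0,-0.024,0,0,0,0],[0,-0.036,0,0,0,0],[0,-0.048,0,0,0,0],[0,-0.06,0,0,0,0],[0,-0.072,0,0,0,0],[0,-0.082,0,0,0,0],[0,-0.09,0,0,0,0],[0,-0.096,0,0,0,0],[0,-0.096,0,0,0,0]]';python3 -m jog '[[0,-0.004,0,0,0,0],[0,-0.008,0,0,0,0],[0,-0.012,0,0,0,0],[0,-0.012,0,0,0,0]]'
```

```text
time: 6.75
tool_pos: [519.5, 108.2, 42.1]
tcp_rot: [-180.0, 0.0, 179.0]
ft_force: [-0.8, 0.6, 0.1]
finger_gap: 0.1
time: 7.15
tool_pos: [519.6, 105.4, 42.2]
tcp_rot: [-180.0, 0.0, 179.0]
ft_force: [0.5, 0.6, 0.6]
finger_gap: -0.2
```

```bash
for i in 1 2 3 4; do python3 -m jog '[[0,-0.003,0,0,0,0],[0,-0.006,0,0,0,0],[0,-0.006,0,0,0,0]]'|grep -E "tool_pos|force"; done
```

```text
tool_pos: [519.5, 103.9, 42.1]
ft_force: [0.3, 1.2, 0.3]
tool_pos: [519.5, 102.4, 42.1]
ft_force: [0.6, 0.4, -0.4]
tool_pos: [519.5, 101.7, 42.2]
ft_force: [2.1, 5.3, -0.5]
tool_pos: [519.5, 101.6, 42.2]
ft_force: [2.2, 12.7, -1.7]
```

The stop is reached: 12.7 N at TCP y 101.6, where I predicted about 101. I back off, rise and check.

```bash
python3 -m jog '[[0,0,0,0,0,0],[0,0.01,0,0,0,0],[0,0.03,0,0,0,0],[0,0.06,0,0,0,0],[0,0.1,0,0,0,0],[0,0.12,0,0,0,0],[0,0.12,0,0,0,0]]'; python3 -m jog '[[0,0,-0.1,0,0,0],[0,0,-0.25,0,0,0],[0,0,-0.4,0,0,0],[0,0,-0.55,0,0,0],[0,0,-0.7,0,0,0],[0,0,-0.76,0,0,0],[0,0,-0.76,0,0,0]]'
python3 - <<'E'
from h import *
for n,(x,y,w,h) in (("scene",(205,155,110,100)),("top",(195,160,110,85))):
    s=r.snapshot(n); im=s["pixels"]
    cv2.imwrite(f"pics/{n}6.png",cv2.resize(im[y:y+h,x:x+w,::-1],None,fx=6,fy=6,interpolation=cv2.INTER_CUBIC))
E
```

```text
time: 9.05
tool_pos: [519.8, 130.4, 42.0]
tcp_rot: [180.0, -0.0, 179.1]
ft_force: [0.7, 0.2, 0.2]
finger_gap: 0.1
time: 9.75
tool_pos: [521.5, 129.6, 235.1]
tcp_rot: [180.0, 0.3, 179.0]
ft_force: [0.4, -0.6, -0.5]
finger_gap: -0.1
```

View pics/scene6.png

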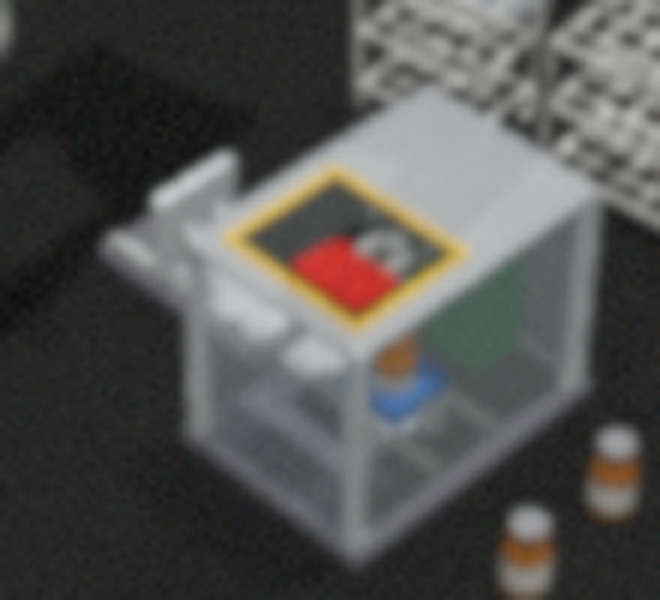

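View pics/top6.png

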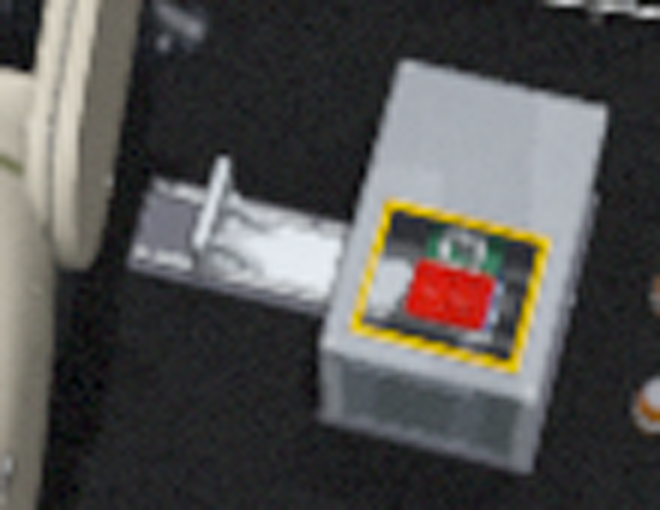

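```bash
python3 -m jog '[[0.02,-0.1,0,0,0,0],[0.05,-0.25,0,0,0,0],[0.08,-0.4,0,0,0,0],[0.11,-0.55,0,0,0,0],[0.14,-0.7,0,0,0,0],[0.155,-0.79,0,0,0,0],[0.16,-0.825,0,0,0,0],[0.16,-0.834,0,0,0,0],[0.16,-0.834,0,0,0,0],[0.16,-0.834,0,0,0,0]]'
python3 - <<'E'
from h import *
print(r.sense()["tool_pos"])
for n,(x,y,w,h) in (("scene",(205,105,110,100)),("top",(195,160,110,85))):
    s=r.snapshot(n); im=s["pixels"]
    p=proj(s,r.sense()["tool_pos"]); print(n,p,(p-[x,y])*6)
    cv2.imwrite(f"pics/{n}7.png",cv2.resize(im[y:y+h,x:x+w,::-1],None,fx=6,fy=6,interpolation=cv2.INTER_CUBIC))
t=cv2.imread("pics/top6.png");T=r.snapshot("top")
print([plane(T,195+a/6-.4,160+b/6-.4,78).round(1).tolist() for a,b in((221,157),(200,245))])
m=cv2.inRange(cv2.cvtColor(t,cv2.COLOR_BGR2HSV),(0,180,150),(6,255,255))
x,y,w,h=cv2.boundingRect(m);M=cv2.moments(m,True);print(x,y,w,h,plane(T,195+M["m10"]/M["m00"]/6-.4,160+M["m01"]/M["m00"]/6-.4,135))
E
```

```text
time: 10.85
tool_pos: [476.2, -77.2, 231.5]
tcp_rot: [180.0, -0.0, 179.1]
ft_force: [-0.8, -0.5, -0.3]
finger_gap: -0.3
[476.23045942 -77.22963364 231.47504441]
scene [262.02992188 175.81135554] [342.17953127 424.86813326]
top [270.30516065 198.76070581] [451.8309639  232.56423485]
[[547.5, 82.7, 78.0], [489.1, 79.7, 78.0]]
407 261 85 67 [475.17060823 -76.29742253 135.        ]
```

View pics/scene7.png

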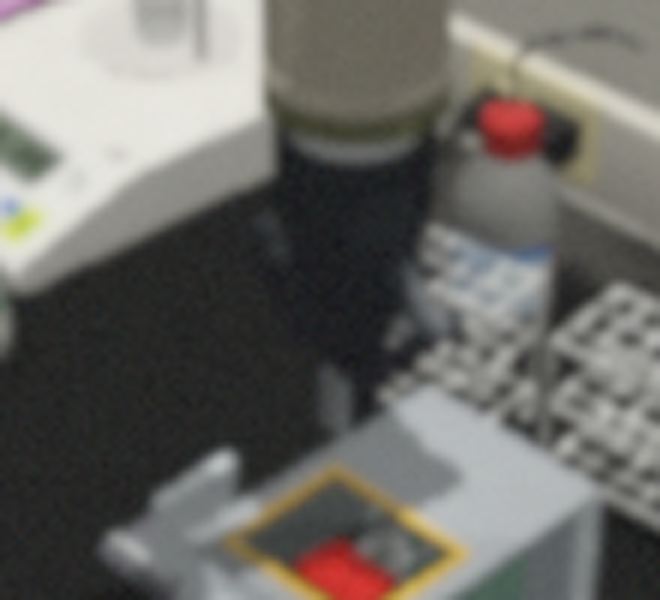

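Fingers are centred above the window: the measured paddle centroid (475,-76) agrees, and the plate's travel measures 85 mm. I descend to just above the paddle.

```bash
python3 -m jog '[[0,0,0.05,0,0,0],[0,0,0.12,0,0,0],[0,0,0.19,0,0,0],[0,0,0.25,0,0,0],[0,0,0.3,0,0,0],[0,0,0.34,0,0,0],[0,0,0.35,0,0,0],[0,0,0.35,0,0,0]]'
python3 - <<'E'
from h import *
for n,(x,y,w,h) in (("scene",(205,135,110,100)),("top",(195,160,110,85))):
    s=r.snapshot(n); im=s["pixels"]
    cv2.imwrite(f"pics/{n}8.png",cv2.resize(im[y:y+h,x:x+w,::-1],None,fx=6,fy=6,interpolation=cv2.INTER_CUBIC))
E
```

```text
time: 11.8
tool_pos: [476.1, -78.3, 144.3]
tcp_rot: [180.0, -0.0, 179.0]
ft_force: [-0.3, 0.2, -0.9]
finger_gap: 0.0
```

View pics/scene8.png

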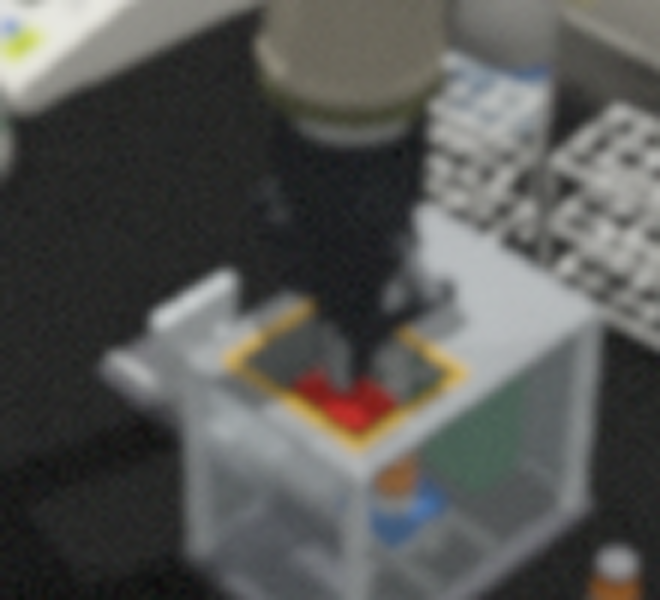

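Run:
```python
from h import *
s=r.snapshot("scene")
for a,b in((445,310),(455,285),(425,315),(265,190)):
    o,d=ray(s,205+a/6-.4,135+b/6-.4); 
    for X in (465,476,487): print(a,b,X,(o+d*(X-o[0])/d[0]).round(1))
```

```text
445 310 465 [ 465.  -152.9  244. ]
445 310 476 [ 476.  -143.6  231.7]
445 310 487 [ 487.  -134.3  219.4]
455 285 465 [ 465.  -158.2  262.3]
455 285 476 [ 476.  -148.9  250.3]
455 285 487 [ 487.  -139.7  238.3]
425 315 465 [ 465.  -140.8  233.5]
425 315 476 [ 476.  -131.3  221.1]
425 315 487 [ 487.  -121.8  208.6]
265 190 465 [465.  -33.6 249.3]
265 190 476 [476.  -22.4 237.1]
265 190 487 [487.  -11.2 224.9]
```

The knuckles stay well above the guard, at least 75 mm behind the tip. Now I press.

```bash
python3 -m jog '[[0,0,0.016,0,0,0],[0,0,0.03,0,0,0],[0,0,0.044,0,0,0],[0,0,0.058,0,0,0],[0,0,0.072,0,0,0],[0,0,0.086,0,0,0],[0,0,0.1,0,0,0],[0,0,0.112,0,0,0],[0,0,0.12,0,0,0],[0,0,0.12,0,0,0]]'; for i in 1 2 3; do python3 -m jog '[[0,0,0.002,0,0,0],[0,0,0.004,0,0,0],[0,0,0.004,0,0,0]]'|grep -E "tool_pos|force"; done
```

```text
time: 12.95
tool_pos: [475.9, -78.3, 114.3]
tcp_rot: [180.0, -0.0, 179.0]
ft_force: [-3.4, 0.6, 3.8]
finger_gap: -0.1
tool_pos: [476.0, -78.3, 113.6]
ft_force: [-3.2, 0.1, 5.8]
tool_pos: [476.0, -78.3, 112.6]
ft_force: [-4.7, 0.1, 6.0]
tool_pos: [476.0, -78.3, 111.6]
ft_force: [-3.7, 0.6, 6.2]
```

```bash
for i in 1 2 3; do python3 -m jog '[[0,0,0.002,0,0,0],[0,0,0.004,0,0,0],[0,0,0.004,0,0,0]]'|grep -E "tool_pos|force"; done
```

```text
tool_pos: [476.1, -78.3, 111.3]
ft_force: [-7.9, 0.9, 11.9]
tool_pos: [476.2, -78.3, 111.0]
ft_force: [-10.1, 2.8, 17.7]
tool_pos: [476.2, -78.3, 110.7]
ft_force: [-14.6, 2.9, 23.4]
```

The stop is reached at z of about 111, as given, with the force rising to 23 N. I release slowly, rise and look.

```bash
python3 -m jog '[[0,0,0,0,0,0],[0,0,-0.01,0,0,0],[0,0,-0.03,0,0,0],[0,0,-0.05,0,0,0],[0,0,-0.07,0,0,0],[0,0,-0.09,0,0,0],[0,0,-0.11,0,0,0],[0,0,-0.13,0,0,0],[0,0,-0.15,0,0,0],[0,0,-0.18,0,0,0]]'; python3 -m jog '[[0,0,-0.05,0,0,0],[0,0,-0.15,0,0,0],[0,0,-0.25,0,0,0],[0,0,-0.35,0,0,0],[0,0,-0.42,0,0,0],[0,0,-0.45,0,0,0],[0,0,-0.45,0,0,0]]'; python3 -m jog '[[0,0.1,0,0,0,0],[0,0.25,0,0,0,0],[0,0.4,0,0,0,0],[0,0.55,0,0,0,0],[0,0.7,0,0,0,0],[0,0.8,0,0,0,0],[0,0.8,0,0,0,0]]'
python3 - <<'E'
from h import *
for n,(x,y,w,h) in (("scene",(205,155,110,100)),("top",(195,160,110,85))):
    s=r.snapshot(n); im=s["pixels"]
    c=cv2.resize(im[y:y+h,x:x+w,::-1],None,fx=6,fy=6,interpolation=cv2.INTER_CUBIC)
    cv2.imwrite(f"pics/{n}9.png",c)
    for f in (f"pics/{n}6.png",f"pics/{n}9.png"):
        m=cv2.inRange(cv2.cvtColor(cv2.imread(f),cv2.COLOR_BGR2HSV),(0,180,150),(6,255,255)); print(f,cv2.boundingRect(m),m.mean())
E
```

```text
time: 15.75
tool_pos: [475.7, -78.1, 153.5]
tcp_rot: [180.0, -0.1, 179.0]
ft_force: [0.1, -0.1, 0.1]
finger_gap: -0.2
time: 16.45
tool_pos: [476.9, -78.4, 267.6]
tcp_rot: [-180.0, 0.1, 179.0]
ft_force: [-0.1, -0.6, -0.5]
finger_gap: -0.2
time: 17.15
tool_pos: [478.6, 124.5, 264.4]
tcp_rot: [180.0, -0.1, 179.2]
ft_force: [0.5, -0.3, -0.8]
finger_gap: 0.2
pics/scene6.png (296, 242, 96, 68) 2.036780303030303
pics/scene9.png (296, 242, 96, 67) 2.057386363636364
pics/top6.png (407, 261, 85, 67) 2.922727272727273
pics/top9.png (407, 262, 84, 67) 2.9363636363636365
```

View pics/scene9.png

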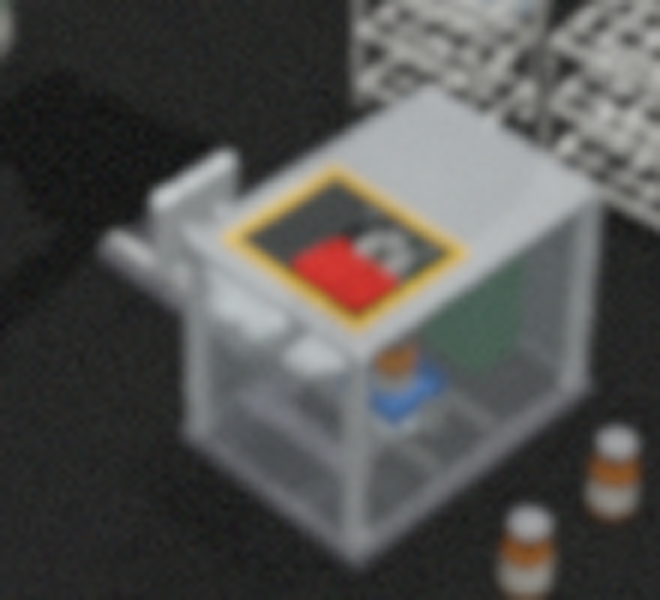

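View pics/top9.png

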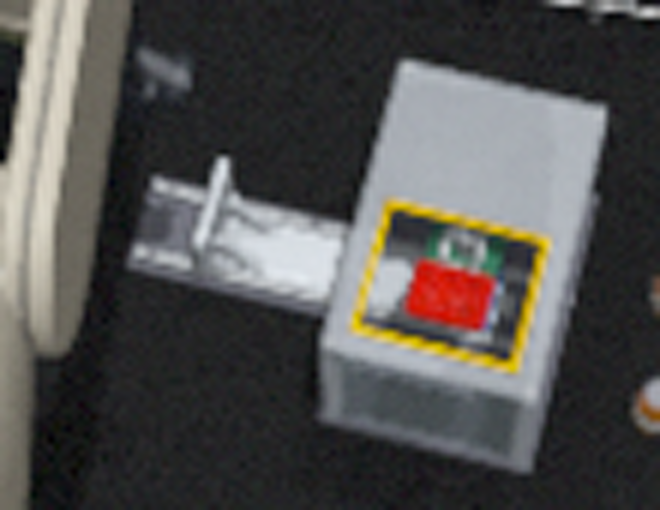

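Run:
```python
import cv2,numpy as np
a=cv2.imread("pics/scene6.png")[300:440,340:460];b=cv2.imread("pics/scene9.png")[300:440,340:460]
cv2.imwrite("pics/cmp.png",cv2.resize(np.hstack([a,b]),None,fx=3.2,fy=3.2))
```

```text
(no output)
```

View pics/cmp.png

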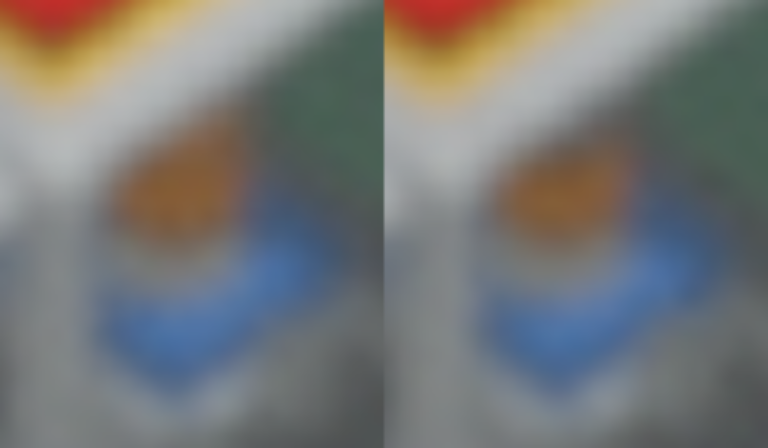

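The lever is up (paddle back at the same pixels), the slide is home, and the vial stands unmoved. Its stopper's grey rim now shows lower on the amber, as it should after seating. I hand in.

Run:
```python
from h import *
s=r.snapshot("top");cv2.imwrite("pics/topend.png",s["pixels"][:,:,::-1]);print(r.sense()["time"],r.sense()["ft_force"]);print(r.hand_in())
```

```text
17.3 [-0.09131887 -0.2644931   0.25614047]
the job is handed in; nothing more can be done
None
```

I pushed the feed slide home, pressed the red lever down to its stop through the window, let it come up again, and handed the job in at 17.3 s. No verdict came back.

- **Slide:** it stopped firmly at TCP y = 101.6 mm with 12.7 N. The push plate's measured travel was about 85 mm, which is the full stroke.
- **Lever:** the tip bottomed out at about z = 111 mm, where the stop should be. The vertical force rose from 6 to 23 N there. Afterwards the paddle was back to within a pixel of its starting place in the enlarged images.
- **Vial:** it stands upright and its base had not moved in the before/after pictures. The stopper's grey rim appears lower on the amber, as expected once seated. The view is blurry, so I judged the seating mainly from the lever reaching its stop.
- **Contacts:** no stray contact showed in the force readings or the pictures. At hand-in the arm was clear, with about 0.4 N on the wrist, which is within its noise. I did not measure the positions of the loose items again, but the arm stayed clear of them.

No check failed. The two views disagreed by 1–2 mm on the window and by up to about 6 mm on a few guard and push-plate corners I picked by eye.

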